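# Set the indexed length stop and butt a tube against it

## Robot

A 6-joint arm with a two-finger parallel gripper is mounted at the origin on a cart in front of the work surface, level with it; the furniture and walls round the work are solid. World frame = base frame: x ahead of the robot, y to its left, z up, the work surface at z = 0. Lengths are in m, angles in degrees, forces in N, time in s.
With the tool pointing down it reaches from about 0.25 to 0.775 m from the base axis. Payload 4 kg.
Tool frame: the origin (TCP) lies on the mounting face of the last link; the fingertips stand 199 mm ahead of it and the grasp point (between the pads) lies 180 mm ahead of it; z points along the fingers, y is the line along which they close (so a half turn about z gives the same grasp; the last joint's range is limited). The gripper opens to 94 mm and grips with 3 to 60 N. Pads are 16 mm wide; open, the fingers measure 119 mm over their backs; the gripper's body (75 mm by 177 mm) begins 78 mm behind the grasp point.
Start: joints at [60.441, 4.996, 78.535, -0, 96.463, -5.907], TCP at [0.221, 0.504, 0.405] pointing down, gripper open.
Joint ranges: [-177.83, 177.83], [-43.37, 116.18], [15.69, 146.23], [-61.86, 241.86], [9.47, 152.12], [-147.06, 147.06]. Speed limits (degrees/s): [159.86, 159.86, 180, 180, 180, 180].

## Interface

Orientations are given as a 3x3 rotation matrix whose columns are the frame's x, y, z axes.
In Python, from cell import sense, read_camera, finish_job gives the robot as it stands.
- The arm moves only by the tool drive_tool, never from a script. Its argument "series" is text: rows parted by semicolons, each of 4 numbers parted by spaces: the shift along the tool's x, y, z in m, then the turn about the tool's z in rad. A call has 1 to 12 rows; each row shifts and turns the commanded pose from where the row before left it, along the tool's axes as they then stand; what a row does not reach is not made up. A row lasts 1/10 s, in which the tool goes at most 50 mm and 8.59 degrees, less where a joint would pass 70% of its speed; a pose out of reach is approached as far as the arm can. A call with a gripper value outside its range is refused whole. "claw" is the opening in per cent of the stroke, from 0 (shut) to 100 (fully open), set as the call begins (left out, the last holds). The fingers move at their own pace and stop on an object; "grip_force" is the grip in N (left out, the last holds). Time passes only in rows, so rows that do not move let the fingers close. It gives the time, the measured TCP pose, the force, the opening and the grip force at its end, in the units of the state.
- sense(): the state, without advancing time (a new reading comes with each control period).
- read_camera(name): name is "scene" or "top" or "wrist"; returns a dict with "color" (400x640x3 uint8, red, green, blue), "vertical_fov" (degrees; the focal length in pixels is half the picture's height over the tangent of half this angle, whatever the lens; pixels are square), "cx", "cy" (the principal point, pixels), "R" (3x3) and "t" (3): a world point X has camera coordinates R X + t; the wrist camera has in their place "mount" (4x4, takes a point from camera to tool coordinates, whose origin is the TCP and whose axes are the flange's). Camera axes: x right, y down, z forward; pixel columns grow to the right and rows downward; lengths in m; the calibration is good to about 2 mm. The wrist camera is an equidistant fisheye: a pixel r from the principal point sees the ray r / f radians off the axis. A picture is of the moment at which its call begins: read the wrist's pose just before it. There is no depth.
- finish_job(): hands the job in; it is judged then, once.
The state is a dict: "clock": time; "joint_pos": joint angles; "qd": joint speeds; "tau": joint torques, N m; "tcp_pos": TCP position; "orientation": TCP orientation; "contact_force": force on the tool from outside, world axes, zero at the start; "ft_torque": the same for the moment, N m; "gripper_width": finger opening in m; "grip_force": force on a finger pad.
Only numpy, scipy, OpenCV 4.12 (cv2) and the standard library are available. Lean on these libraries where they do the work, as an engineer would, in place of code of your own. Each camera call takes 0.05 s, during which the arm holds its last target. There are 200 camera calls.

## Task

Set the length stop for the next cut: with a fingertip push the stop along by its black knob, away from its end block, counting the clicks, and leave it seated at the third click without ever running past it. Then gently push the short white tube lying in the trough along until its end rests against the stop, leaving the stop in its notch. Push only: do not pick anything up, and leave the other things on the table alone.

Things in the scene. Friction and masses are not known exactly. Their poses are not given: they have to be found in the camera images.
- index_base: fixed aluminium base of the length stop. Origin on the table; z up; +y is the way the stop is to be pushed. Plate x -55..65, y -120..120, 12 mm thick. Open-ended trough along y at x = -30 (floor z 12, 30 mm wide, walls 4 mm thick up to z 22). Seven steel ridges 20 mm apart at x 26..60, crests z 18; end block at y = -27, x 6..46, 6 mm thick, top z 36. Screwed down. All in mm, own axes
- stop (a joint): stop's position along the base's +y, m: starts within 1 mm of 0, the home notch by the end block. Clicks at 0.020, 0.040, third 0.060, then 0.080, 0.100. Leaving a notch takes 10 to 13 N at first; it fades to nothing at the crest 0.010 on, where the stop jumps ahead of the finger into the next notch. Let go, it stays in a notch or springs back to the nearest
- stop_knob (a point): centre of the upright black round knob on the stop, 20 mm in diameter, z 52..96 mm; this point is at z = 75 mm, x = +24 mm, y = joint value in the base's axes. The grey block under it is 48 mm (x) by 34 mm (y), its top at z = 46 mm
- stop_face (a point): on the stop's flat steel flag, 6 mm thick, which reaches across the trough (z 23.5..48 mm): the point of its -y face on the trough's axis, where the tube's end has to rest; at x = -30, y = joint value - 17, z = 26 mm of the base. Axes as the base's
- offcut: short white tube, 28 mm in diameter, 85 mm long, 0.1 kg, lying loose in the trough along the base's y with its top at z = 40 mm, on the -y side of the flag, 10 to 25 mm short of it at the start. Origin at its middle on the underside, its y along the tube
- offcut_front (a point): centre of the tube's end that faces the stop, on the tube's axis (z = 26 mm)
- offcut_rear (a point): centre of the tube's other end, the one to push, on the axis (z = 26 mm); at least 40 mm of free space behind it, sometimes a long white tube beyond
- offcut_mid (a point): middle of the tube on its axis
- stain_tin: round paint tin with a red label, 77 mm wide and high, near the right front corner of the table; loose, to be left alone; origin at the centre of its underside
- pipe_joint_small: small grey metal pipe joint, 50x40x28 mm, right of the stop; loose, to be left alone; origin at the centre of its underside
- pipe_joint_big: larger grey metal pipe joint, 72x40x45 mm, left of the stop; loose, to be left alone; origin at the centre of its underside
- tape_measure: tape measure lying on its side, 89x126x40 mm, behind the stop; loose, to be left alone; origin at the centre of its underside
- pliers: pliers lying flat, 56x183x14 mm, behind the stop; loose, to be left alone; origin at the centre of its underside

How it is judged (in metres and radians):
On the way, in this order (a step that is already met when the one before it is completed fails the run):
1. the stop is seated at its third click, the tube not yet against it (value of joint stop between 0.056 and 0.064 m and velocity of joint stop between -0.01 and 0.01 m/s and y of offcut_front in the frame of stop_face below -0.02 m), for 0.2 s.
2. the tube's end is against the stop, the stop still in its third notch (value of joint stop between 0.056 and 0.064 m and y of offcut_front in the frame of stop_face between -0.003 and 0.003 m and x of offcut_front in the frame of stop_face between -0.006 and 0.006 m and z of offcut_mid in the frame of index_base between 0.021 and 0.031 m and linear speed of offcut below 0.01 m/s), for 0.1 s.
At the end, for the whole second after the job is handed in: the stop is at rest in its third notch (60 mm, within 4 mm) and the tube lies in the trough at rest, its end within 3 mm of the stop's face (all of step 2 and velocity of joint stop between -0.01 and 0.01 m/s); the robot touches nothing.
It fails at once if the stop ran past the third click (over the crest at 70 mm) (value of joint stop above 0.071 m).
It fails at once if the tube was lifted out of the trough (an end over 15 mm up) (z of any of offcut_front, offcut_rear in the frame of index_base above 0.041 m).
It fails at once if the tube was pushed hard (over 25 N) (contact force between the fingers and offcut above 25 N).
It fails at once if a bystander was moved more than 20 mm (distance of any of stain_tin, pipe_joint_small, pipe_joint_big, tape_measure, pliers from where it was at the start of the episode above 0.02 m).
It also fails if it takes over 72 s, if anything falls off the work surface, if the arm or the gripper's body presses on something with over 40 N, if the wrist force passes 120 N, or if a joint passes its speed limit or range.

## Working session

There is one attempt and no reset: what is moved stays moved. The work goes in short steps, Python scripts to look and compute and a tool call to move; the robot and the scene stay as the last step left them, time stands still between calls to the robot, and variables do not carry over. Pictures are saved under pics/ and viewed, at most 10 in all, crops included, and the job is handed in when it is done.

Besides the shell and the picture viewer there is one more tool, called after ">>>" in YAML: its name, and indented under it one key for each argument. drive_tool: Moves the arm, as the interface text tells. Its arguments: {"type":"object","properties":{"series":{"type":"string"},"claw":{"type":"number"},"grip_force":{"type":"number"}},"required":["series"]}

```bash
mkdir -p pics; python3 - <<'E'
from cell import sense, read_camera
import cv2,json,numpy as np
s=sense(); print({k:np.round(v,3).tolist() for k,v in s.items()})
for n in ("scene","top","wrist"):
    c=read_camera(n); cv2.imwrite(f"pics/{n}0.png",c["color"][...,::-1])
    print(n,{k:np.round(v,4).tolist() for k,v in c.items() if k!="color"})
E
```

```text
{'clock': 0.0, 'joint_pos': [60.441, 5.038, 78.623, -0.001, 96.461, -5.906], 'qd': [0.051, 0.052, 0.043, 0.093, -0.009, -0.113], 'tau': [0.001, -34.018, -30.243, 0.072, 0.033, -0.0], 'tcp_pos': [0.221, 0.504, 0.404], 'orientation': [[-0.916, 0.401, -0.001], [0.401, 0.916, -0.002], [0.0, -0.002, -1.0]], 'contact_force': [0.829, 0.157, 0.176], 'ft_torque': [0.019, 0.03, 0.072], 'grip_force': 0.0, 'gripper_width': 0.094}
scene {'vertical_fov': 56.9318, 'cx': 325.7488, 'cy': 191.5106, 'R': [[0.8105, -0.5855, -0.0168], [-0.4216, -0.5632, -0.7107], [0.4067, 0.5831, -0.7033]], 't': [-0.3367, 0.4329, 0.8346]}
top {'vertical_fov': 47.3019, 'cx': 314.5895, 'cy': 202.3634, 'R': [[-0.0204, -0.9997, -0.0114], [-0.9926, 0.0216, -0.1192], [0.1194, 0.0089, -0.9928]], 't': [0.2341, 0.5615, 1.348]}
wrist {'vertical_fov': 65.7065, 'cx': 323.1411, 'cy': 200.2433, 'mount': [[0.0002, -0.9684, -0.2494, 0.0723], [1.0, 0.0003, -0.0004, -0.0004], [0.0004, -0.2494, 0.9684, 0.0193], [0.0, 0.0, 0.0, 1.0]]}
```

View pics/top0.png

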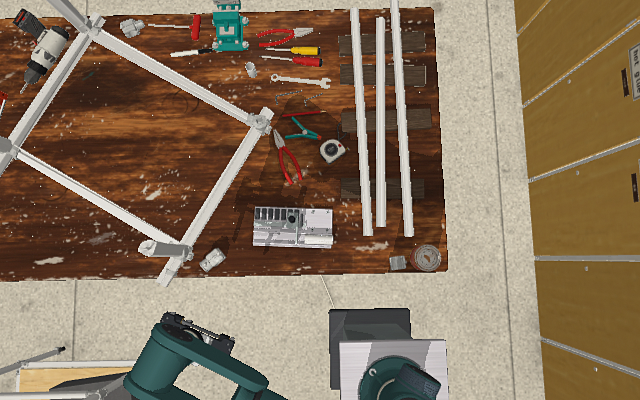

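View pics/scene0.png

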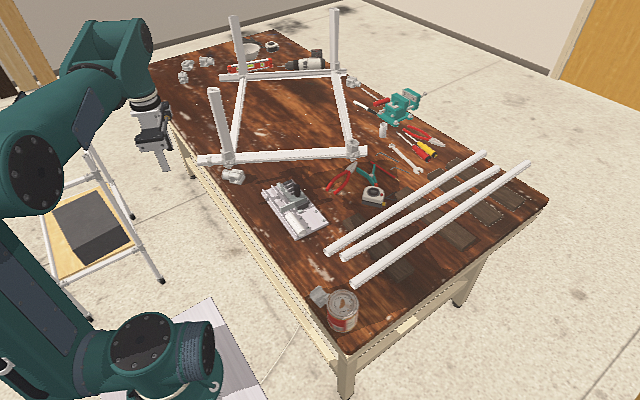

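The top view shows the base at px (253–333, 206–247), with ridges upper left and the knob at about (292, 218). So base +y is roughly world +y (image left) and base +x is roughly world +x (image up). I'll enlarge both views.

```bash
python3 - <<'E'
import cv2,numpy as np
a=cv2.imread("pics/top0.png")[195:260,240:345]; b=cv2.imread("pics/scene0.png")[170:245,250:340]
a=cv2.resize(a,None,fx=6,fy=6,interpolation=cv2.INTER_CUBIC)
cv2.imwrite("pics/topc.png",a)
cv2.imwrite("pics/scenec.png",cv2.resize(b,None,fx=7,fy=7,interpolation=cv2.INTER_CUBIC))
E
```

```text
(no output)
```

View pics/topc.png

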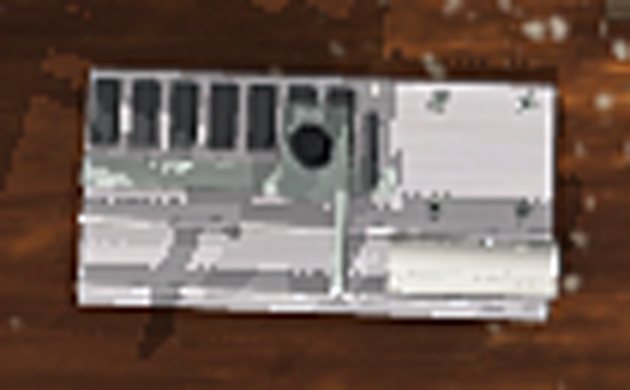

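View pics/scenec.png

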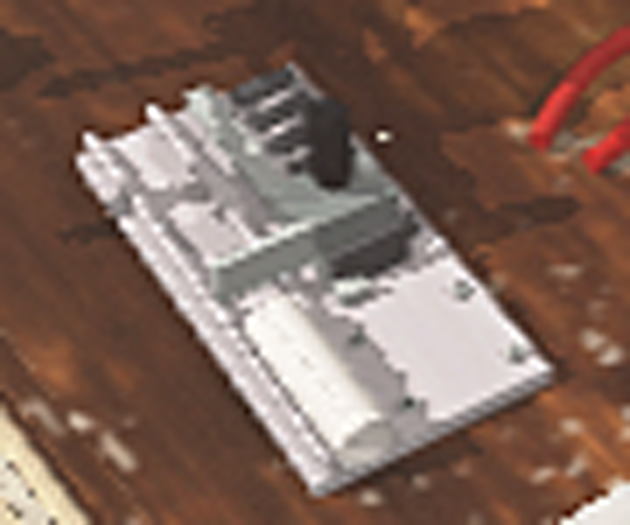

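The crops show plate corners (top crop, 6×) at TL (90,70), TR (556,82), BR (546,318) and BL (78,303). The knob top is at (311,146), the flag at x≈341, and the tube spans x 388–557 at y≈266.

```bash
cat > h.py <<'E'
import numpy as np
def ray(c,u,v):
    f=200/np.tan(np.radians(c["vertical_fov"]/2)); R=np.array(c["R"]);t=np.array(c["t"])
    return -R.T@t, R.T@np.array([(u-c["cx"])/f,(v-c["cy"])/f,1])
def plane(c,u,v,z):
    o,d=ray(c,u,v); return o+d*(z-o[2])/d[2]
def wplane(c,s,u,v,z):
    f=200/np.tan(np.radians(c["vertical_fov"]/2)); M=np.array(c["mount"])
    x,y=u-c["cx"],v-c["cy"]; r=np.hypot(x,y)+1e-9; th=r/f
    d=np.array([np.sin(th)*x/r,np.sin(th)*y/r,np.cos(th)])
    O=np.array(s["orientation"]); d=O@M[:3,:3]@d; o=np.array(s["tcp_pos"])+O@M[:3,3]
    return o+d*(z-o[2])/d[2]
def fitbase(P,B):
    P=np.array(P)[:,:2];B=np.array(B)
    U,S,Vt=np.linalg.svd((P-P.mean(0)).T@(B-B.mean(0))); R=U@np.diag([1,np.linalg.det(U@Vt)])@Vt
    t=P.mean(0)-R@B.mean(0); return R,t,P-(B@R.T+t)
E
python3 - <<'E'
from cell import read_camera
from h import *
np.set_printoptions(precision=4,suppress=True)
c=read_camera("top"); g=lambda u,v:((u+.5)/6-.5+240,(v+.5)/6-.5+195)
P=[plane(c,*g(*q),.012) for q in [(90,70),(556,82),(546,318),(78,303)]]
R,t,r=fitbase(P,[(.065,.12),(.065,-.12),(-.055,-.12),(-.055,.12)])
print(R,t,np.degrees(np.arctan2(R[1,0],R[0,0])),r*1000)
def b(q,z): p=plane(c,*g(*q),z)[:2]; return p,R.T@(p-t)
print("knob",b((311,146),.096)); print("tube ends",b((388,266),.032),b((557,268),.032)); print("flag",b((341,240),.048))
c2=read_camera("scene"); g2=lambda u,v:((u+.5)/7-.5+250,(v+.5)/7-.5+170)
for q in [(293,65),(552,375),(318,492),(80,155)]:
    p=plane(c2,*g2(*q),.012)[:2]; print(p,R.T@(p-t))
E
```

```text
[[ 0.9986  0.0523]
 [-0.0523  0.9986]] [0.4906 0.2919] -2.997995303911995 [[-0.7186 -0.9144]
 [ 0.4745 -0.1791]
 [ 0.1539  1.6173]
 [ 0.0901 -0.5238]]
knob (array([0.5124, 0.2894]), array([ 0.0219, -0.0014]))
tube ends (array([0.4567, 0.2556]), array([-0.0319, -0.0381])) (array([0.4539, 0.1709]), array([-0.0303, -0.1227]))
flag (array([0.4694, 0.2781]), array([-0.0204, -0.0149]))
[0.5636 0.4105] [0.0667 0.1222]
[0.5478 0.1687] [ 0.0636 -0.1201]
[0.4291 0.1756] [-0.0553 -0.1194]
[0.4466 0.418 ] [-0.0505  0.1236]
```

>>> drive_tool:
  series: "0 0 0 -0.12;0 0 0 -0.12;0 0 0 -0.12;-0.0304 -0.0242 0.008 0;-0.0304 -0.0242 0.008 0;-0.0304 -0.0242 0.008 0;-0.0304 -0.0242 0.008 0;-0.0304 -0.0242 0.008 0;-0.0304 -0.0242 0.008 0;-0.0304 -0.0242 0.008 0;-0.0304 -0.0242 0.008 0;-0.0304 -0.0242 0.008 0"
  claw: 0
  grip_force: 20

```text
clock: 1.45
tcp_pos: [0.4834, 0.2706, 0.3323]
orientation: [[-0.999, 0.053, 0.0], [0.053, 0.999, 0.0], [-0.0, 0.0, -1.0]]
contact_force: [0.8, 0.7, 0.3]
gripper_width: 0.0023
grip_force: 0.0
```

>>> drive_tool:
  series: "-0.029 -0.025 0.013 0;0 0 0 0;0 0 0 0"

```text
clock: 1.75
tcp_pos: [0.5103, 0.2448, 0.3189]
orientation: [[-0.999, 0.055, -0.002], [0.055, 0.999, 0.0], [0.002, -0.0, -1.0]]
contact_force: [-0.0, 0.1, -0.0]
gripper_width: 0.0004
grip_force: 0.0
```

```bash
python3 - <<'E'
from cell import sense, read_camera
import cv2,numpy as np
s=sense(); c=read_camera("wrist"); print(np.round(s["tcp_pos"],4),s["clock"],np.round(s["orientation"],3).tolist())
im=c["color"][...,::-1]; cv2.imwrite("pics/w1.png",im); cv2.imwrite("pics/w1b.png",cv2.resize(im,(800,500)))
E
```

```text
[0.5103 0.2448 0.3189] 1.75 [[-0.999, 0.055, -0.002], [0.055, 0.999, 0.0], [0.002, -0.0, -1.0]]
```

View pics/w1b.png

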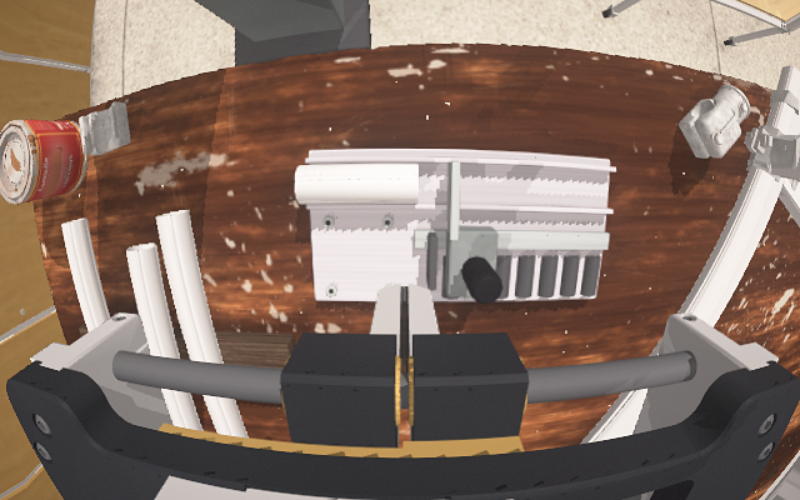

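The wrist view (800 px wide) shows the shut fingertips at (378–432, 285), the knob top at about (487,285), and tube ends at x≈296 and 418 (y≈183). The near plate corners are at (316,300) and (598,298), and the flag is at x≈454.

```bash
python3 - <<'E'
from cell import sense, read_camera
from h import *
np.set_printoptions(precision=4,suppress=True)
s=sense(); c=read_camera("wrist"); R=np.array([[.9986,.0523],[-.0523,.9986]]); t=np.array([.4906,.2919])
def w(n,u,v,z): p=wplane(c,s,u/1.25,v/1.25,z)[:2]; print(n,p,R.T@(p-t))
w("cornL",316,301,.012);w("cornR",598,298,.012);w("trough end topR",615,168,.022);w("TL",309,152,.022)
w("knobtop",487,287,.096);w("tubefront",419,183,.030);w("tuberear",297,183,.030)
w("flagL",449,200,.048);w("flagR",459,200,.048)
w("fingL",378,287,.12);w("fingR",432,287,.12)
E
```

```text
cornL [0.5502 0.1713] [ 0.0658 -0.1174]
cornR [0.5634 0.4125] [0.0664 0.1243]
trough end topR [0.4505 0.4156] [-0.0465  0.1215]
TL [0.4316 0.1804] [-0.053  -0.1145]
knobtop [0.5139 0.2923] [0.0232 0.0016]
tubefront [0.4589 0.2584] [-0.0299 -0.0351]
tuberear [0.4531 0.1717] [-0.0311 -0.122 ]
flagL [0.4696 0.277 ] [-0.0202 -0.016 ]
flagR [0.4699 0.2836] [-0.0203 -0.0093]
fingL [0.5018 0.2328] [ 0.0142 -0.0585]
fingR [0.5032 0.2595] [ 0.0143 -0.0317]
```

>>> drive_tool:
  series: "-0.001 0 0.018 0;-0.001 0 0.018 0;0 0 0.018 0;0 0 0 0;0 0.004 0 0;0 0.004 0 0;0 0.004 0 0;0 0.003 0 0;0 0.001 0 0;0 0 0 0;0 0 0 0"

```text
clock: 2.95
tcp_pos: [0.5129, 0.2612, 0.2657]
orientation: [[-0.999, 0.053, 0.0], [0.053, 0.999, -0.0], [-0.0, -0.0, -1.0]]
contact_force: [-0.6, -0.2, -0.3]
gripper_width: 0.0004
grip_force: 0.0
```

>>> drive_tool:
  series: "0 0.001 0 0;0 0.001 0 0;0 0.001 0 0;0 0.001 0 0;0 0.001 0 0;0 0.001 0 0;0 0 0 0"

```text
clock: 3.65
tcp_pos: [0.5132, 0.2674, 0.2657]
orientation: [[-0.999, 0.053, 0.0], [0.053, 0.999, 0.0], [-0.0, 0.0, -1.0]]
contact_force: [0.7, 0.1, 1.1]
gripper_width: 0.0004
grip_force: 0.0
```

>>> drive_tool:
  series: "0 0.001 0 0;0 0.001 0 0;0 0 0 0"

```text
clock: 3.95
tcp_pos: [0.5133, 0.2693, 0.2657]
orientation: [[-0.999, 0.053, -0.0], [0.053, 0.999, -0.0], [0.0, -0.0, -1.0]]
contact_force: [-0.6, -0.4, -0.6]
gripper_width: 0.0006
grip_force: 0.1
```

>>> drive_tool:
  series: "0 0.001 0 0;0 0.001 0 0;0 0 0 0"

```text
clock: 4.25
tcp_pos: [0.5134, 0.2703, 0.2657]
orientation: [[-0.999, 0.053, -0.001], [0.053, 0.999, -0.003], [0.0, -0.003, -1.0]]
contact_force: [-0.5, -5.1, 1.0]
gripper_width: 0.0002
grip_force: 2.7
```

>>> drive_tool:
  series: "0 0.001 0 0;0 0.001 0 0;0 0.001 0 0;0 0.001 0 0;0 0.001 0 0;0 0.001 0 0;0 0 0 0"

```text
clock: 4.95
tcp_pos: [0.5138, 0.273, 0.2658]
orientation: [[-0.998, 0.055, -0.002], [0.055, 0.998, -0.014], [0.002, -0.014, -1.0]]
contact_force: [-3.6, -16.9, 5.7]
gripper_width: 0.0006
grip_force: 8.7
```

>>> drive_tool:
  series: "0 0.001 0 0;0 0.001 0 0;0 0 0 0"

```text
clock: 5.25
tcp_pos: [0.5139, 0.2757, 0.2657]
orientation: [[-0.998, 0.055, -0.002], [0.055, 0.998, -0.01], [0.001, -0.01, -1.0]]
contact_force: [-2.1, -10.5, 3.7]
gripper_width: 0.0006
grip_force: 5.7
```

```bash
python3 - <<'E'
from cell import sense, read_camera
import cv2,numpy as np
s=sense(); c=read_camera("wrist"); print({k:np.round(v,3).tolist() for k,v in s.items()})
im=c["color"][...,::-1]; cv2.imwrite("pics/w2.png",im); cv2.imwrite("pics/w2b.png",cv2.resize(im[60:360,200:500],(600,600),interpolation=cv2.INTER_CUBIC))
E
```

```text
{'clock': 5.25, 'joint_pos': [22.773, 13.105, 85.308, -0.495, 81.921, -64.004], 'qd': [0.368, 0.107, -0.259, 1.616, -1.109, -0.003], 'tau': [5.315, -36.333, -29.705, 3.084, -1.899, 0.006], 'tcp_pos': [0.514, 0.276, 0.266], 'orientation': [[-0.998, 0.055, -0.002], [0.055, 0.998, -0.01], [0.001, -0.01, -1.0]], 'contact_force': [-2.095, -10.488, 3.692], 'ft_torque': [-1.966, 0.421, 0.053], 'grip_force': 5.708, 'gripper_width': 0.001}
```

View pics/w2b.png

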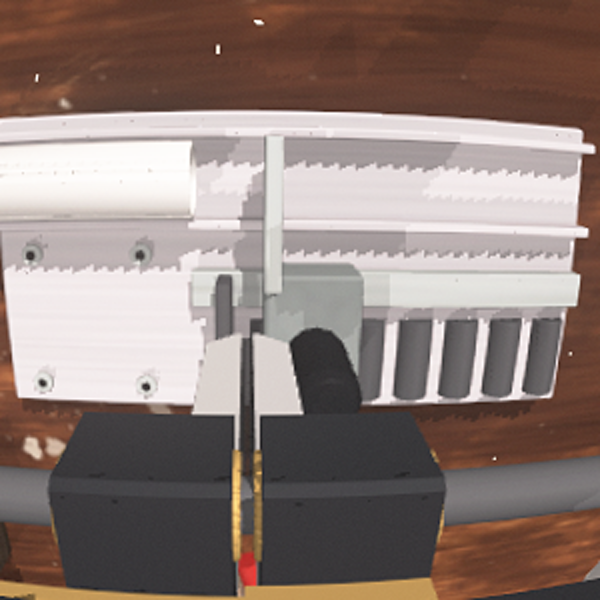

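The close-up shows the right fingertip's back against the knob, about (320,350) in the crop. The stop has begun leaving home and the force is already falling.

>>> drive_tool:
  series: "0 0.001 0 0;0 0.001 0 0;0 0 0 0;0 0 0 0"

```text
clock: 5.7
tcp_pos: [0.514, 0.2814, 0.2657]
orientation: [[-0.999, 0.053, 0.0], [0.053, 0.999, 0.001], [-0.0, 0.001, -1.0]]
contact_force: [0.4, -0.9, 0.5]
gripper_width: 0.0002
grip_force: 0.3
```

First click: force has dropped to zero. I'll verify by feel, since contact should return about 9 mm on.

>>> drive_tool:
  series: "0 0.002 0 0;0 0.002 0 0;0 0.002 0 0;0 0 0 0;0 0 0 0"

```text
clock: 6.2
tcp_pos: [0.5142, 0.2875, 0.2657]
orientation: [[-0.999, 0.052, 0.0], [0.052, 0.999, 0.0], [0.0, 0.0, -1.0]]
contact_force: [1.2, -0.3, -0.1]
gripper_width: 0.0006
grip_force: 0.0
```

>>> drive_tool:
  series: "0 0.001 0 0;0 0.001 0 0;0 0.001 0 0;0 0.001 0 0;0 0 0 0"

```text
clock: 6.7
tcp_pos: [0.5145, 0.2902, 0.2657]
orientation: [[-0.999, 0.053, -0.001], [0.053, 0.999, -0.003], [0.0, -0.003, -1.0]]
contact_force: [-0.8, -4.9, 1.5]
gripper_width: 0.0007
grip_force: 2.7
```

Contact returned 20 mm on from the first, so the stop is at click 1. Repeating the same push for click 2.

>>> drive_tool:
  series: "0 0.001 0 0;0 0.001 0 0;0 0.001 0 0;0 0.001 0 0;0 0.001 0 0;0 0.001 0 0;0 0.001 0 0;0 0.001 0 0;0 0 0 0"

```text
clock: 7.6
tcp_pos: [0.515, 0.2955, 0.2658]
orientation: [[-0.998, 0.055, -0.002], [0.055, 0.998, -0.011], [0.002, -0.011, -1.0]]
contact_force: [-2.4, -12.1, 4.4]
gripper_width: 0.0004
grip_force: 6.1
```

>>> drive_tool:
  series: "0 0.001 0 0;0 0.001 0 0;0 0 0 0;0 0 0 0"

```text
clock: 8.0
tcp_pos: [0.515, 0.3013, 0.2657]
orientation: [[-0.999, 0.053, 0.0], [0.053, 0.999, 0.001], [-0.0, 0.001, -1.0]]
contact_force: [0.1, -0.5, 0.1]
gripper_width: 0.0003
grip_force: 0.3
```

Second click. Now on to the next contact, expected at about 0.3096.

>>> drive_tool:
  series: "0 0.002 0 0;0 0.002 0 0;0 0.002 0 0;0 0.001 0 0;0 0.001 0 0;0 0.001 0 0;0 0.001 0 0;0 0 0 0"

```text
clock: 8.8
tcp_pos: [0.5155, 0.3102, 0.2657]
orientation: [[-0.999, 0.053, -0.001], [0.053, 0.999, -0.003], [0.001, -0.003, -1.0]]
contact_force: [-1.5, -5.6, 2.4]
gripper_width: 0.0007
grip_force: 2.7
```

>>> drive_tool:
  series: "0 0.001 0 0;0 0.001 0 0;0 0.001 0 0;0 0.001 0 0;0 0.001 0 0;0 0.001 0 0;0 0.001 0 0;0 0.001 0 0;0 0 0 0"

```text
clock: 9.7
tcp_pos: [0.516, 0.3156, 0.2657]
orientation: [[-0.998, 0.055, -0.003], [0.055, 0.998, -0.01], [0.002, -0.01, -1.0]]
contact_force: [-2.2, -11.7, 4.1]
gripper_width: 0.0005
grip_force: 5.9
```

>>> drive_tool:
  series: "0 0.001 0 0;0 0.001 0 0;0 0 0 0;0 0 0 0"

```text
clock: 10.1
tcp_pos: [0.516, 0.3213, 0.2657]
orientation: [[-0.999, 0.053, 0.0], [0.053, 0.999, 0.001], [-0.0, 0.001, -1.0]]
contact_force: [-0.9, -0.7, -0.4]
gripper_width: 0.0004
grip_force: 0.3
```

Third click. Back off, lift, move behind the tube and look.

>>> drive_tool:
  series: "0 -0.01 0 0;0 -0.01 0 0;0 0 -0.03 0;0 0 -0.03 0;0.0134 -0.04 0 0;0.0134 -0.04 0 0;0.0134 -0.04 0 0;0.0136 -0.0407 0 0;0 0 0 0;0 0 0 0"

```text
clock: 11.1
tcp_pos: [0.4525, 0.1427, 0.3261]
orientation: [[-0.998, 0.055, 0.002], [0.055, 0.998, 0.001], [-0.001, 0.001, -1.0]]
contact_force: [-0.3, 0.7, -0.1]
gripper_width: 0.0006
grip_force: 0.0
```

```bash
python3 - <<'E'
from cell import sense, read_camera
import cv2,numpy as np
s=sense(); c=read_camera("wrist"); print(np.round(s["tcp_pos"],4),s["clock"])
im=c["color"][...,::-1]; cv2.imwrite("pics/w3.png",im); cv2.imwrite("pics/w3b.png",cv2.resize(im,(800,500)))
E
```

```text
[0.4525 0.1427 0.3261] 11.1
```

View pics/w3b.png

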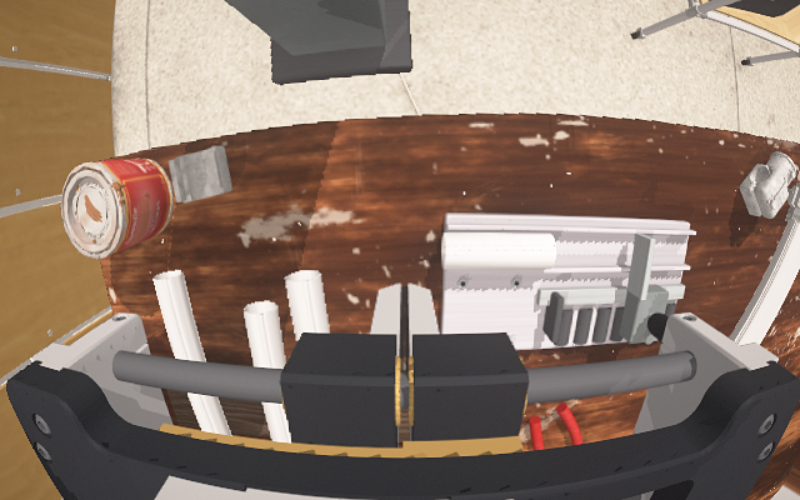

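The stop's flag now stands at x≈637–653 (y≈240). The tube spans x 443–555 at y≈250, and the nearest long tube's end is at (303,272).

```bash
python3 - <<'E'
from cell import sense, read_camera
from h import *
np.set_printoptions(precision=4,suppress=True)
s=sense(); c=read_camera("wrist"); R=np.array([[.9986,.0523],[-.0523,.9986]]); t=np.array([.4906,.2919])
def w(n,u,v,z): p=wplane(c,s,u/1.25,v/1.25,z)[:2]; print(n,p,R.T@(p-t))
w("flagL",637,236,.048);w("flagR",654,238,.048)
w("tubefront",555,249,.032);w("tuberear",443,249,.032);w("long",303,272,.02);w("cornL",443,349,.012);w("TL",446,213,.022)
p=np.array(s["tcp_pos"])[:2]; print("tcp",R.T@(p-t))
E
```

```text
flagL [0.4456 0.3258] [-0.0467  0.0315]
flagR [0.4479 0.3435] [-0.0453  0.0493]
tubefront [0.4567 0.2599] [-0.0322 -0.0337]
tuberear [0.4521 0.1721] [-0.0322 -0.1216]
long [0.4681 0.0621] [-0.0105 -0.2306]
cornL [0.5466 0.1722] [ 0.0621 -0.1166]
TL [0.4271 0.1761] [-0.0574 -0.1189]
tcp [-0.0299 -0.1502]
```

>>> drive_tool:
  series: "0 0 0.025 0;0 0 0.025 0;0 0 0.025 0;0 0 0.02 0;0 0 0.005 0;0 0 0 0;0 0 0 0"

```text
clock: 11.9
tcp_pos: [0.4535, 0.1442, 0.2267]
orientation: [[-0.999, 0.052, 0.002], [0.052, 0.999, 0.001], [-0.002, 0.001, -1.0]]
contact_force: [-0.3, 1.3, 1.1]
gripper_width: 0.0005
grip_force: 0.0
```

>>> drive_tool:
  series: "0 0.003 0 0;0 0.003 0 0;0 0.003 0 0;0 0.002 0 0;0 0.002 0 0;0 0.002 0 0;0 0.002 0 0;0 0.002 0 0;0 0.002 0 0;0 0.002 0 0;0 0 0 0"

```text
clock: 13.0
tcp_pos: [0.454, 0.1668, 0.2256]
orientation: [[-0.999, 0.053, -0.0], [0.053, 0.999, 0.0], [0.0, 0.0, -1.0]]
contact_force: [-0.6, 0.7, 0.5]
gripper_width: 0.0007
grip_force: 0.0
```

>>> drive_tool:
  series: "0 0.003 0 0;0 0.003 0 0;0 0.003 0 0;0 0.003 0 0;0 0.003 0 0;0 0.003 0 0;0 0.003 0 0;0 0.003 0 0;0 0.003 0 0;0 0.003 0 0;0 0 0 0"

```text
clock: 14.1
tcp_pos: [0.4556, 0.1969, 0.2257]
orientation: [[-0.999, 0.052, 0.0], [0.052, 0.999, 0.001], [-0.0, 0.001, -1.0]]
contact_force: [0.3, 0.0, -0.3]
gripper_width: 0.0004
grip_force: 0.0
```

>>> drive_tool:
  series: "0 0.003 0 0;0 0.003 0 0;0 0.003 0 0;0 0.003 0 0;0 0.003 0 0;0 0.003 0 0;0 0.003 0 0;0 0.003 0 0;0 0.003 0 0;0 0 0 0;0 0 0 0"

```text
clock: 15.2
tcp_pos: [0.457, 0.2236, 0.2257]
orientation: [[-0.999, 0.053, 0.0], [0.053, 0.999, 0.0], [-0.0, 0.0, -1.0]]
contact_force: [0.8, 0.3, 0.2]
gripper_width: 0.0003
grip_force: 0.0
```

```bash
python3 - <<'E'
from cell import sense, read_camera
import cv2,numpy as np
s=sense(); c=read_camera("wrist"); print(np.round(s["tcp_pos"],4),s["clock"])
im=c["color"][...,::-1]; cv2.imwrite("pics/w4.png",im); cv2.imwrite("pics/w4b.png",cv2.resize(im[100:300,240:540],(800,533),interpolation=cv2.INTER_CUBIC))
E
```

```text
[0.457  0.2236 0.2257] 15.2
```

View pics/w4b.png

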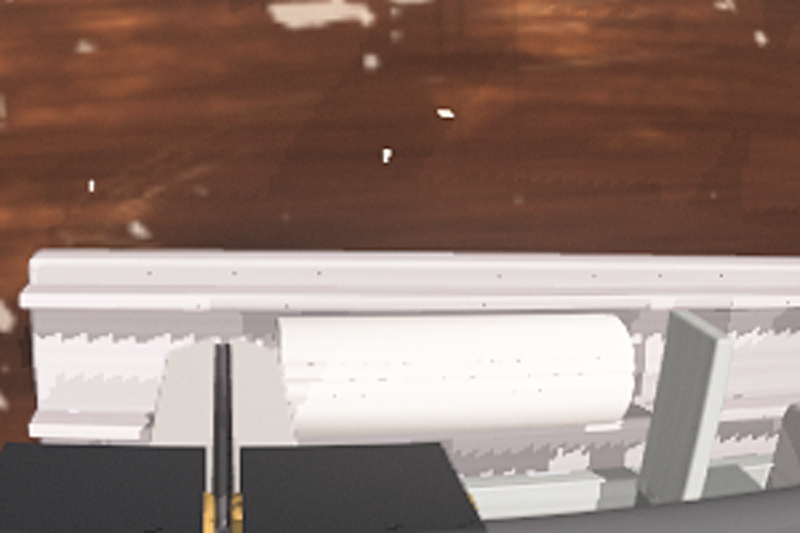

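The finger is on the tube's rear at crop x≈283. The tube's front is at x≈630, with a gap of 10–15 mm to the flag at x≈650–670. I'll go slowly from here.

>>> drive_tool:
  series: "0 0.002 0 0;0 0.002 0 0;0 0.002 0 0;0 0.001 0 0;0 0.001 0 0;0 0 0 0"

```text
clock: 15.85
tcp_pos: [0.4574, 0.2316, 0.2257]
orientation: [[-0.999, 0.053, 0.0], [0.053, 0.999, 0.0], [-0.0, 0.0, -1.0]]
contact_force: [-0.9, -0.7, -0.1]
gripper_width: 0.0003
grip_force: 0.1
```

>>> drive_tool:
  series: "0 0.001 0 0;0 0.001 0 0;0 0.001 0 0;0 0.001 0 0;0 0 0 0"

```text
clock: 16.35
tcp_pos: [0.4576, 0.2356, 0.2257]
orientation: [[-0.999, 0.053, 0.0], [0.053, 0.999, 0.0], [-0.0, 0.0, -1.0]]
contact_force: [-0.2, -0.7, -0.5]
gripper_width: 0.0004
grip_force: 0.1
```

>>> drive_tool:
  series: "0 0.001 0 0;0 0.001 0 0;0 0 0 0"

```text
clock: 16.65
tcp_pos: [0.4577, 0.2376, 0.2257]
orientation: [[-0.999, 0.053, 0.0], [0.053, 0.999, 0.0], [0.0, 0.0, -1.0]]
contact_force: [0.2, -0.4, -0.3]
gripper_width: 0.001
grip_force: 0.1
```

>>> drive_tool:
  series: "0 0.001 0 0;0 0.001 0 0;0 0 0 0"

```text
clock: 16.95
tcp_pos: [0.4578, 0.2396, 0.2257]
orientation: [[-0.999, 0.053, 0.0], [0.053, 0.999, 0.0], [-0.0, 0.0, -1.0]]
contact_force: [0.2, 0.0, 0.4]
gripper_width: 0.0006
grip_force: 0.1
```

>>> drive_tool:
  series: "0 0.001 0 0;0 0 0 0"

```text
clock: 17.15
tcp_pos: [0.4579, 0.2405, 0.2257]
orientation: [[-0.999, 0.053, 0.0], [0.053, 0.999, 0.0], [-0.0, 0.0, -1.0]]
contact_force: [-0.2, -0.1, 1.0]
gripper_width: 0.0
grip_force: 0.2
```

>>> drive_tool:
  series: "0 0.001 0 0;0 0 0 0"

```text
clock: 17.35
tcp_pos: [0.4579, 0.241, 0.2257]
orientation: [[-0.999, 0.053, -0.0], [0.053, 0.999, -0.002], [0.0, -0.002, -1.0]]
contact_force: [-0.8, -3.5, 1.2]
gripper_width: 0.0005
grip_force: 1.8
```

Contact with the stop at 3.5 N. I'll hold, then withdraw and check.

>>> drive_tool:
  series: "0 0 0 0;0 0 0 0;0 -0.002 0 0;0 -0.005 0 0;0 -0.01 0 0;0 -0.01 0 0;0 0 -0.03 0;0 0 -0.03 0;0 0 -0.03 0;0 0 0 0;0 0 0 0;0 0 0 0"

```text
clock: 18.55
tcp_pos: [0.456, 0.214, 0.3139]
orientation: [[-0.999, 0.053, -0.003], [0.053, 0.999, -0.001], [0.003, -0.001, -1.0]]
contact_force: [0.2, 0.2, 0.1]
gripper_width: 0.0001
grip_force: 0.0
```

```bash
python3 - <<'E'
from cell import sense, read_camera
import cv2,numpy as np
s=sense(); c=read_camera("wrist"); print(np.round(s["tcp_pos"],4),s["clock"],np.round(s["contact_force"],2))
im=c["color"][...,::-1]; cv2.imwrite("pics/w5.png",im); cv2.imwrite("pics/w5b.png",cv2.resize(im[120:320,300:600],(800,533),interpolation=cv2.INTER_CUBIC))
E
```

```text
[0.456  0.214  0.3139] 18.55 [0.19 0.23 0.06]
```

View pics/w5b.png

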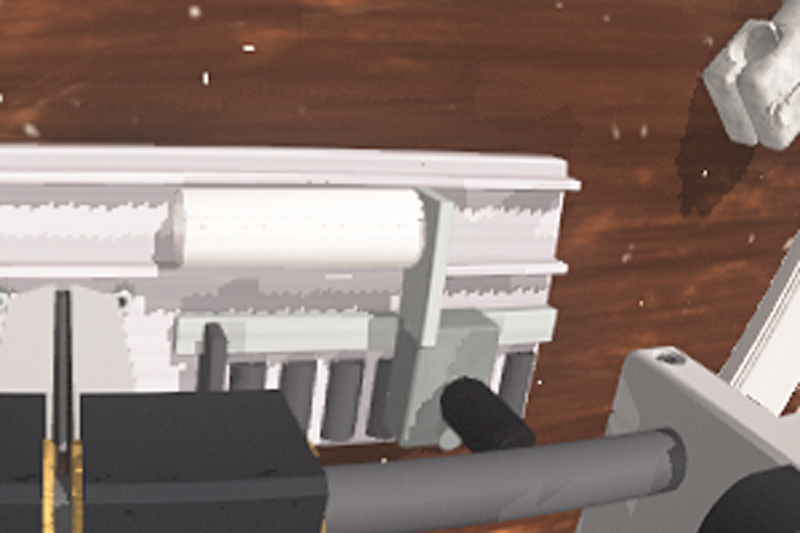

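The tube's front end meets the flag at crop (420,228). The stop sits near ridges 5–6, with one ridge free beyond it, as expected at 60 mm. The arm is clear.

```bash
python3 -c "
from cell import finish_job
print(finish_job())"
```

```text
the job is handed in; nothing more can be done
None
```

I pushed the stop to its third click, rested the tube's end against it at about 3.5 N, withdrew the arm, and handed the job in; the judge returned no verdict.

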